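Index the counter carousel to the next station

TASK

Bring the shaker that stands on the carousel round to the serving side, where the pointer on the foot is: draw the spring pin up by its knob, swing the carousel one station the right way, and let the pin drop fully home in that station's hole. Turn gently, feel for the hole and never force the carousel against the pin; the three things on it must stay standing, and the other shaker, on the counter, stays where it is.

Things in the scene. Friction and masses are not known exactly. Their poses are not given: they have to be found in the camera images.
- index_ring: Fixed aluminium index ring on the carousel's foot, outer diameter 274 mm (foot 280), flat top 30 mm above the counter. Origin on the vertical turning axis at counter height; +x points to the serving side (pointer on the foot). The pin's circle has radius 120 mm. Holes 12.6 mm wide: home, on the -x side, where the pin starts, and one in each of two dark adjustable shoes clamped on the ring.
- serve (a point): Fixed point on the serving side, 74 mm from the turning axis along the ring's +x, 45 mm above the counter, level with the mat on the carousel's disc: where the middle of the thing being served stands. (A post, 109 mm above the counter at its top, stands in the middle of the disc.)
- carousel (a joint): Angle of the white disc (diameter 202 mm) with its pin lug, rad, counter-clockwise from above; 0 at the home hole (pin on the ring's -x side), stops at +-1.42. Shoe holes lie at 0.85 to 1.25 and -0.85 to -1.25: each shoe is set differently and not reported, so feel for the hole. Turns only with the pin out of a hole; about 3.5 N at the pin turns it; stays where left.
- index_pin (a joint): Height of the spring pin above fully home, m: 0 fully home in a hole, about 0.010 when its tip rides on the ring's top face, 0.016 fully drawn. The spring pulls it down with 5 N when home and 9 N when fully drawn; let go, it drops by itself.
- knob (a point): Middle of the grip of the pin's round black knob, on the pin's vertical axis, 80 mm above the counter when home; moves with pin and carousel. Grip 25 mm wide, from 17 mm below this point to 8 mm above; then a 29 mm wide flange; top 21 mm above. Below it when home: housing, diameter 31 mm, top 18 mm below this point; 38 mm wide collar and lug, top 34 mm below. Housing and lug turn but do not rise.
- pin_shank: The steel shank of the pin, diameter 10 mm with a flat tip, standing under the knob and turning with the carousel; its tip is 19.5 mm above the counter when home (10.5 mm deep in the hole). Origin on the pin's axis, at counter height when home. A push of the pin on the ring, sideways or downward, of more than 22 N damages it.
- shaker_salt: The shaker on the carousel: clear body and domed grey cap, diameter 44 mm, height 90 mm. Stands on the mat 74 mm from the axis, 60 degrees to one side or the other of the serving point (at +60 or -60 degrees about the ring's z from its +x). Origin at the centre of its underside, z up.
- tub: Dessert tub with a foil lid, diameter 72 mm, height 71 mm, on the carousel on the other side of the serving point. Origin at the centre of its underside, z up.
- can_1: Drink can, diameter 66 mm, height 115 mm, standing on the carousel at the serving point at first. Origin at the centre of its underside, z up.
- shaker_pepper: A like shaker, diameter 44 mm, height 90 mm, standing on the counter to the left of the carousel; a bystander. Origin at the centre of its underside.

How it is judged (in metres and radians):
On the way, in this order (a step that is already met when the one before it is completed fails the run):
1. the pin is drawn clear of the home hole (value of joint index_pin above 0.009 m and value of joint carousel between -0.15 and 0.15 rad), for 0.1 s.
2. the carousel is swung away from home, the pin out of the holes (value of joint index_pin above 0.006 m and (value of joint carousel above 0.3 rad or value of joint carousel below -0.3 rad)), for 0.1 s.
At the end, for the whole second after the job is handed in: The pin is home in the hole of the shaker's station (within 2 mm of fully down), the carousel is at rest, the shaker stands within 30 mm of the serving point, and shaker, tub and can all stand upright (within 0.12 rad) and at rest on the carousel's mat, their middles within 95 mm of its axis (value of joint index_pin below 0.002 m and horizontal distance between shaker_salt and serve below 0.03 m and velocity of joint carousel between -0.03 and 0.03 rad/s and angle between each of shaker_salt, tub, can_1's own z axis and vertical below 0.12 rad and horizontal distance between each of shaker_salt, tub, can_1 and index_ring below 0.095 m and height (world z) of each of shaker_salt, tub, can_1 above 0.04 m and linear speed of each of shaker_salt, tub, can_1 below 0.02 m/s); the robot touches nothing.
It fails at once if the pin is forced against the ring or the side of a hole with more than 22 N (contact force between pin_shank and index_ring above 22 N).
It fails at once if shaker, tub or can on the carousel tips over (more than 0.35 rad) (angle between any of shaker_salt, tub, can_1's own z axis and vertical above 0.35 rad).
It fails at once if the other shaker, on the counter, is moved by more than 30 mm (distance of shaker_pepper from where it was at the start of the episode above 0.03 m).
It also fails if it takes over 42 s, if anything falls off the work surface, if the arm or the gripper's body presses on something with over 40 N, if the wrist force passes 120 N, or if a joint passes its speed limit or range.

ROBOT

A 6-joint arm with a two-finger parallel gripper is mounted at the origin on a cart in front of the work surface, level with it; the furniture and walls round the work are solid. World frame = base frame: x ahead of the robot, y to its left, z up, the work surface at z = 0. Lengths are in mm, angles in rad, forces in N, time in s.
With the tool pointing down it reaches from about 275 to 725 mm from the base axis. Payload 5.6 kg.
Tool frame: the origin (TCP) lies midway between the tips of the shut fingers; the grasp point (between the pads) lies ctrl.grasp_offset behind it (ctrl.grasp_offset is the distance from the TCP to the grasp point, in mm); z points along the fingers, y is the line along which they close (so a half turn about z gives the same grasp; the last joint's range is limited). The gripper opens to 85 mm and grips with 20 to 120 N. Pads are 22 mm wide; open, the fingers measure 114 mm over their backs; the gripper's body (76 mm by 85 mm) begins 54 mm behind the grasp point. The pads swing forward as they close: fully open they stand 13 mm farther back than shut.
Start: joints at [-1.051, 0.255, 0.108, 0, -1.424, -0.285], TCP at [127.977, -534.897, 231.283] pointing down, gripper open.
Joint ranges: [-2.95, 2.95], [-1.21, 1.97], [-1.09, 1.5], [-2.87, 1.71], [-2.94, -0.07], [-3.05, 3.05]. Speed limits (rad/s): [2.57, 2.57, 3.14, 3.14, 3.14, 3.14].

INTERFACE

Orientations are given as a unit quaternion [x, y, z, w].
In Python, from workcell import ctrl, viewer, hand_in, find_in, masks_of gives the robot as it stands. The module is installed in compiled form; this text tells all that it offers.
- The arm moves only by the tool play_rows, never from a script. Its argument "rows" is a list of rows, each an object of numbers: "fingers": the opening, from 0 (shut) to 1 (fully open); "x", "y", "z": the shift along the tool's x, y, z in mm; "wx", "wy", "wz": the turn, a rotation vector about the tool's x, y, z in degrees. In form: [{"fingers": .., "x": .., "y": .., "z": .., "wx": .., "wy": .., "wz": ..}, ...]. A call has 1 to 20 rows; each row is the pose to reach, as a shift and turn from the pose commanded when the call began, along the tool's axes at that moment; what a row does not reach only later rows make up. A row lasts 1/10 s, in which the tool goes at most 50 mm and 8.59 degrees, less where a joint would pass 70% of its speed; a pose out of reach is approached as far as the arm can. A call with a gripper value outside its range is refused whole. The fingers move at their own pace and stop on an object; "newtons" is the grip in N (left out, the last holds). Time passes only in rows, so rows that repeat a pose let the fingers close. It gives the time, the measured TCP pose, the force, the opening and the grip force at its end, in the units of the state.
- ctrl.read_state(): the state, without advancing time (a new reading comes with each control period).
- viewer.capture(name): name is "side" or "top"; returns the picture (400x640x3 uint8, blue, green, red); there is no depth.
- viewer.camera_model(name): a dict with "fx", "fy", "cx", "cy" (pixels), "view" (4x4, takes a point from world to camera coordinates). Camera axes: x right, y up, looking along -z (the intrinsics and any distortion apply to the point x, -y, -z); pixel columns grow to the right and rows downward; lengths in mm; the calibration is good to about 2 mm. A picture is of the moment at which its call begins. camera_model takes no time and is no camera call.
- hand_in(): hands the job in; it is judged then, once.
Trained networks look in the newest picture that a camera, given by its name, has taken for a name from the list of things; names that differ only in an ending like _2 or _b are one class to them, and where a whole thing is asked for, a point or a joint stands for the part that bears it (a point fixed in the world has none). Each returns a list of dicts, best first, with "p" (0 to 1); they miss things now and then, are a little off and sometimes report something else, mostly with a low value. They report only what shows in the picture. A call takes as long as a camera call.
- find_in(camera, query): "bbox" ([left, top, width, height] in pixels, round what is visible of it).
- masks_of(camera, query): "pixels" (400x640 bool, what is visible of it) and "bbox" ([left, top, width, height] in pixels, round what is visible of it).
The state is a dict: "clock": time; "qpos": joint angles; "joint_velocities": joint speeds; "joint_torque": joint torques, N m; "ee_pos": TCP position; "orientation": TCP orientation; "force": force on the tool from outside, world axes, zero at the start; "torque": the same for the moment, N m; "gripper_width": finger opening in mm; "grip_force": force on a finger pad.
Only numpy, scipy, OpenCV 4.12 (cv2) and the standard library are available. Lean on these libraries where they do the work, as an engineer would, in place of code of your own. Each camera call takes 0.05 s, during which the arm holds its last target. There are 200 camera calls.

## Working session

There is one attempt and no reset: what is moved stays moved. The work goes in short steps, Python scripts to look and compute and a tool call to move; the robot and the scene stay as the last step left them, time stands still between calls to the robot, and variables do not carry over. Pictures are saved under pics/ and viewed, at most 10 in all, crops included, and the job is handed in when it is done.

Besides the shell and the picture viewer there is one more tool, called as name(argument=value, ...) on one line, values as JSON. play_rows: Moves the arm, as the interface text tells. Its arguments: {"type":"object","properties":{"rows":{"type":"array","items":{"type":"object","properties":{"fingers":{"type":"number"},"x":{"type":"number"},"y":{"type":"number"},"z":{"type":"number"},"wx":{"type":"number"},"wy":{"type":"number"},"wz":{"type":"number"}}}},"newtons":{"type":"number"}},"required":["rows"]}

```bash
mkdir -p pics; python3 - <<'E'
from workcell import ctrl, viewer, find_in
import cv2, json
for n in ("side","top"):
    cv2.imwrite(f"pics/{n}0.png", viewer.capture(n))
    m=viewer.camera_model(n); print(n,{k:(v.tolist() if hasattr(v,'tolist') else v) for k,v in m.items()})
    for q in ("index_ring","knob","shaker_salt","tub","can_1","carousel"):
        print(q,[(d['bbox'],round(d['p'],2)) for d in find_in(n,q)[:3]])
print(ctrl.read_state(), ctrl.grasp_offset)
E
```

```text
side {'fx': 399.4458972419699, 'fy': 399.4458972419699, 'cx': 321.6587370844664, 'cy': 200.80113908928973, 'view': [[-0.9269860382825357, -0.37485117864838496, 0.013545430785535611, 553.9098056196023], [0.24747152164530523, -0.5840477891675007, 0.7730756922469573, -153.078167144065], [-0.28187715551957454, 0.7199824816163733, 0.6341691378187071, -823.4184170812113], [0.0, 0.0, 0.0, 1.0]]}
index_ring []
knob [([395.3, 157.4, 14.3, 16.5], 0.44)]
shaker_salt [([297.0, 149.1, 108.0, 70.8], 0.69), ([326.3, 155.6, 17.1, 39.0], 0.6)]
tub [([335.9, 130.8, 21.3, 31.4], 0.57)]
can_1 [([313.2, 127.0, 26.5, 49.4], 0.63)]
carousel [([309.2, 152.3, 101.8, 49.1], 0.96)]
top {'fx': 418.5625099379645, 'fy': 418.5625099379645, 'cx': 316.2504000235077, 'cy': 199.35530689057381, 'view': [[0.01988186787515056, -0.9997583516055929, 0.009378151452344018, 112.95018285921101], [0.9800860562441047, 0.02134256110845497, 0.1974229405140401, -536.1290031480157], [-0.19757538734790178, 0.005266258652963932, 0.9802735500023078, -908.0017033050362], [0.0, 0.0, 0.0, 1.0]]}
index_ring [([345.8, 141.7, 120.6, 114.6], 
[... 295 characters left out ...]
05139682e+00,  2.55044060e-01,  1.08209034e-01, -2.33829081e-05,
       -1.42393111e+00, -2.84620054e-01]), 'joint_velocities': array([ 0.00029979,  0.00114765,  0.00034933, -0.00092882,  0.00140873,
       -0.00040687]), 'joint_torque': array([-7.08779298e-04, -3.86299717e+01,  2.38032639e+01,  5.36705643e+00,
       -5.21596448e-04, -2.67848314e-06]), 'ee_pos': array([ 127.97986393, -534.88142389,  231.31269122]), 'orientation': array([-1.17118601e-01,  9.93117935e-01, -9.36744216e-06,  1.65502483e-05]), 'force': array([-0.43473335, -0.43501357,  0.53016034]), 'torque': array([ 0.0591999 ,  0.00276393, -0.04060965]), 'grip_force': 0.0, 'gripper_width': 85.17094663833463} 18.700000000000003
```

```bash
python3 - <<'E'
import cv2
im=cv2.imread("pics/top0.png"); cv2.imwrite("pics/top0c.png",cv2.resize(im[90:290,300:500],None,fx=3,fy=3,interpolation=cv2.INTER_CUBIC))
E
```

```text
(no output)
```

View pics/top0c.png

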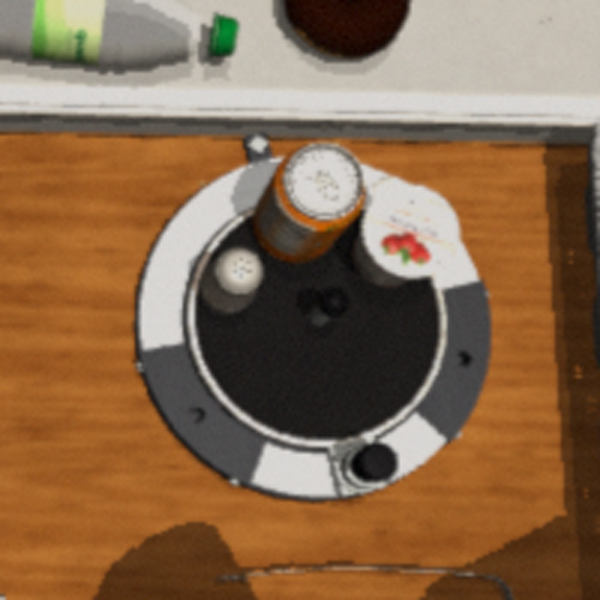

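View pics/side0.png

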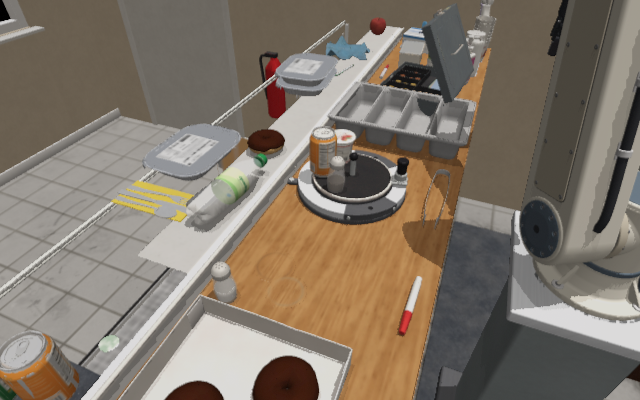

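```bash
cat > h.py <<'E'
import numpy as np, cv2
from scipy.optimize import least_squares
from workcell import ctrl, viewer, find_in, masks_of
def proj(n,P):
    m=viewer.camera_model(n); V=np.array(m['view']); P=np.atleast_2d(P)
    c=P@V[:3,:3].T+V[:3,3]
    return np.c_[m['fx']*c[:,0]/-c[:,2]+m['cx'], m['fy']*-c[:,1]/-c[:,2]+m['cy']]
def back(n,uv,z):
    m=viewer.camera_model(n); V=np.array(m['view']); R=V[:3,:3]; o=-R.T@V[:3,3]
    d=R.T@np.array([(uv[0]-m['cx'])/m['fx'],-(uv[1]-m['cy'])/m['fy'],-1])
    return o+d*(z-o[2])/d[2]
def tri(uvs):  # dict cam->uv
    return least_squares(lambda p:np.concatenate([proj(n,p)[0]-uv for n,uv in uvs.items()]),[500,-200,50]).x
c2=lambda x,y:(300+(x+.5)/3-.5,90+(y+.5)/3-.5)
E
cat > a.py <<'E'
from h import *
# ring/foot outer edge points in crop picked
pts=[(137,310),(150,250),(180,205),(147,390),(185,450),(236,484),(315,499),(390,488),(450,440),(489,350),(489,300)]
W=np.array([back("top",c2(*p),27)[:2] for p in pts])
f=least_squares(lambda q:np.hypot(*(W-q[:2]).T)-q[2],[500,-200,140]); print("foot",f.x,f.fun.round(1))
# disc rim
pts=[(184,320),(195,270),(215,415),(260,440),(315,449),(380,435),(430,385),(446,320)]
W=np.array([back("top",c2(*p),43)[:2] for p in pts])
g=least_squares(lambda q:np.hypot(*(W-q[:2]).T)-q[2],[500,-200,100]); print("disc",g.x,g.fun.round(1))
for n,p,z in [("holeL",(197,415),30),("holeR",(465,357),30),("knobtop",(376,462),101),("pointer",(258,147),25),("salt",(240,272),130),("can",(325,180),160)]:
    X=back("top",c2(*p),z); 
    for C in (f.x,g.x):
        d=X[:2]-C[:2]; print(n,X.round(1),np.hypot(*d).round(1),np.degrees(np.arctan2(d[1],d[0])).round(1))
print("knob side", back("side",(402.5,163),93))
for z in (0,50,100,150): print("hoop",z,back("top",c2(370,570),z),back("side",(437,170),z))
for n in ("top","side"):
    viewer.capture(n)
    for q in ("knob","shaker_salt","shaker_pepper"):
        for d in masks_of(n,q)[:2]:
            v,u=np.nonzero(d['pixels']); print(n,q,round(d['p'],2),d['bbox'],u.mean(),v.mean())
E
python3 a.py; python3 - <<'E'
import cv2
im=cv2.imread("pics/side0.png"); cv2.imwrite("pics/side0c.png",cv2.resize(im[110:250,280:480],None,fx=4,fy=4,interpolation=cv2.INTER_CUBIC))
E
```

```text
foot [548.39410534 -82.66039126 140.51074784] [-2.3 -0.6 -0.   1.   2.9  1.2 -2.5  0.1 -1.8 -0.2  2.2]
disc [545.5296701  -79.99631156 101.34797864] [-1.2 -1.6  5.1  0.4 -2.9 -1.6 -0.5  2.3]
holeL [472.9   8.7  30. ] 118.5 129.6
holeL [472.9   8.7  30. ] 114.6 129.3
holeR [ 523.1 -201.5   30. ] 121.5 -102.0
holeR [ 523.1 -201.5   30. ] 123.6 -100.5
knobtop [ 432.4 -110.1  101. ] 119.2 -166.7
knobtop [ 432.4 -110.1  101. ] 117.1 -165.1
pointer [693.9 -42.3  25. ] 151.0 15.5
pointer [693.9 -42.3  25. ] 153.1 14.2
salt [562.4  -9.8 130. ] 74.2 79.1
salt [562.4  -9.8 130. ] 72.2 76.5
can [622.1 -64.9 160. ] 75.8 13.6
can [622.1 -64.9 160. ] 78.1 11.2
knob side [ 433.0899305  -112.22720446   93.        ]
hoop 0 [ 358.10081214 -129.75569259    0.        ] [ 356.17469124 -257.63942173    0.        ]
hoop 50 [ 357.38249571 -116.74387044   50.        ] [ 353.25787027 -181.12462128   50.        ]
hoop 100 [ 356.66417927 -103.7320483   100.        ] [ 350.34104929 -104.60982082  100.        ]
hoop 150 [355.94586283 -90.72022615 150.        ] [347.42422832 -28.09502036 150.        ]
top knob 0.7 [416.0, 237.7, 17.3, 13.9] 425.0 244.31972789115648
top shaker_salt 0.55 [364.6, 174.9, 21.6, 20.9] 376.8077994428969 183.57938718662953
top shaker_salt 0.48 [345.4, 133.9, 121.0, 121.8] 400.89960793631934 207.69918023048592
top shaker_pepper 0.92 [220.5, 136.6, 18.1, 23.6] 228.6112676056338 146.94084507042254
side knob 0.47 [398.3, 156.7, 9.9, 16.5] 401.60526315789474 164.89473684210526
side shaker_salt 0.81 [325.7, 154.5, 22.6, 40.8] 335.7671480144404 174.58303249097472
```

View pics/side0c.png

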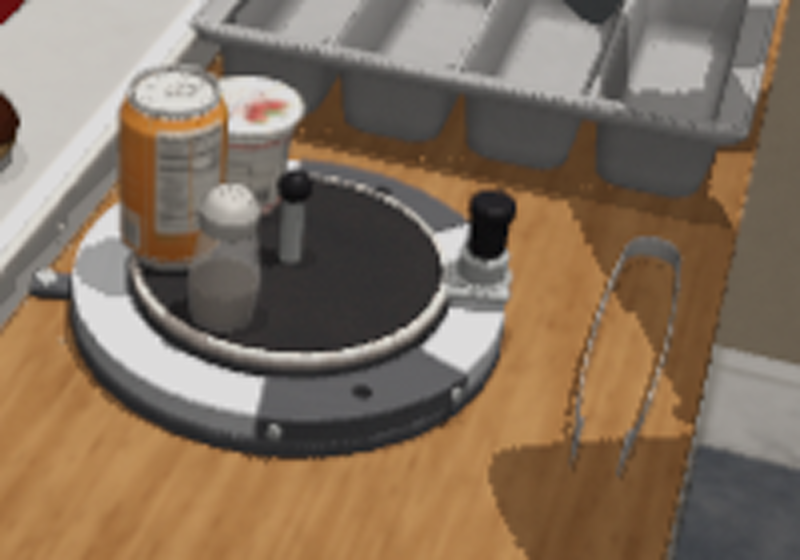

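```bash
cat > b.py <<'E'
from h import *
s2=lambda x,y:(280+(x+.5)/4-.5,110+(y+.5)/4-.5)
hl=[back("top",c2(197,414),30),back("side",s2(362,392),30)]; hr=[back("top",c2(465,357),30),back("side",s2(383,189),30)]
kn=[back("top",c2(376,462),101),back("side",s2(493,201),101)]
for k in (hl,hr,kn): print([a[:2].round(1) for a in k])
P=np.array([np.mean(k,0)[:2] for k in (hl,hr,kn)])
r=least_squares(lambda c:np.r_[np.hypot(*(P-c).T)-120,(c-[547,-81.3])/2],[547,-81]); C=r.x
a=np.degrees(np.arctan2(*(P-C).T[::-1])); print("C",C,r.fun,a,"dL",(a[0]-a[2])%360-360,"dR",(a[1]-a[2])%360)
s=ctrl.read_state(); 
from scipy.spatial.transform import Rotation as R
T=R.from_quat(s['orientation']).as_matrix(); print(T.round(3)); yaw=np.degrees(np.arctan2(T[1,1],T[0,1])); print("tool y yaw",yaw)
print("knob in tool", T.T@(np.r_[P[2],0]-s['ee_pos']))
E
python3 b.py
```

```text
[array([473.7,   8.7]), array([473.5,   5.6])]
[array([ 523.1, -201.5]), array([ 522.4, -208.5])]
[array([ 432.4, -110.1]), array([ 433.7, -113.7])]
C [549.21578318 -86.26976863] [ 0.15286779  1.62108645 -1.02697706  1.10789159 -2.48488432] [ 129.00174315 -102.56867709 -167.57312417] dL -63.42513268198206 dR 65.00444707987806
[[-0.973 -0.233  0.   ]
 [-0.233  0.973  0.   ]
 [-0.     0.    -1.   ]]
tool y yaw 103.45576870744239
knob in tool [-395.09199353  340.41887577  231.29223717]
```

View pics/top0.png

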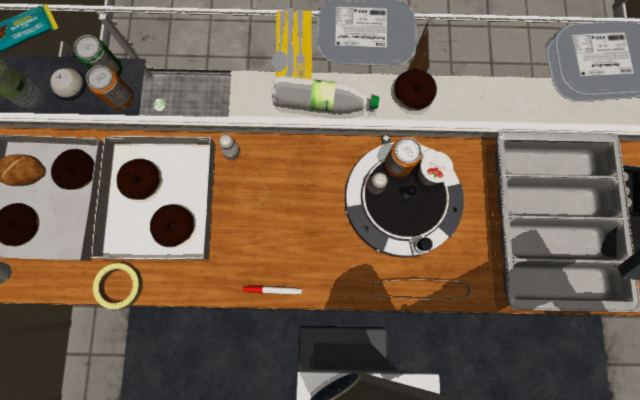

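play_rows(rows=[{"fingers": 1, "x": -100, "y": 85}, {"x": -200, "y": 172, "fingers": 1}, {"x": -300, "y": 258, "fingers": 1}, {"x": -395, "y": 340, "fingers": 1}, {"x": -395, "y": 340, "fingers": 1}, {"x": -395, "y": 340, "fingers": 1}, {"x": -395, "y": 340, "fingers": 1}, {"x": -395, "y": 340, "fingers": 1}, {"x": -395, "y": 340, "fingers": 1}, {"x": -395, "y": 340, "fingers": 1}, {"x": -395, "y": 340, "fingers": 1}, {"x": -395, "y": 340, "fingers": 1}, {"x": -395, "y": 340, "z": 40, "fingers": 1}, {"x": -395, "y": 340, "z": 80, "fingers": 1}, {"x": -395, "y": 340, "z": 100, "fingers": 1}, {"x": -395, "y": 340, "z": 100, "fingers": 1}, {"x": -395, "y": 340, "z": 100, "fingers": 1}])

```text
schema error: expected keys fingers, x, y, z, wx, wy, wz
```

play_rows(newtons=40, rows=[{"fingers": 1, "x": -395, "y": 340, "z": 0, "wx": 0, "wy": 0, "wz": 0}, {"fingers": 1, "x": -395, "y": 340, "z": 0, "wx": 0, "wy": 0, "wz": 0}, {"fingers": 1, "x": -395, "y": 340, "z": 0, "wx": 0, "wy": 0, "wz": 0}, {"fingers": 1, "x": -395, "y": 340, "z": 0, "wx": 0, "wy": 0, "wz": 0}, {"fingers": 1, "x": -395, "y": 340, "z": 0, "wx": 0, "wy": 0, "wz": 0}, {"fingers": 1, "x": -395, "y": 340, "z": 0, "wx": 0, "wy": 0, "wz": 0}, {"fingers": 1, "x": -395, "y": 340, "z": 0, "wx": 0, "wy": 0, "wz": 0}, {"fingers": 1, "x": -395, "y": 340, "z": 0, "wx": 0, "wy": 0, "wz": 0}, {"fingers": 1, "x": -395, "y": 340, "z": 0, "wx": 0, "wy": 0, "wz": 0}, {"fingers": 1, "x": -395, "y": 340, "z": 0, "wx": 0, "wy": 0, "wz": 0}, {"fingers": 1, "x": -395, "y": 340, "z": 0, "wx": 0, "wy": 0, "wz": 0}, {"fingers": 1, "x": -395, "y": 340, "z": 0, "wx": 0, "wy": 0, "wz": 0}, {"fingers": 1, "x": -395, "y": 340, "z": 40, "wx": 0, "wy": 0, "wz": 0}, {"fingers": 1, "x": -395, "y": 340, "z": 80, "wx": 0, "wy": 0, "wz": 0}, {"fingers": 1, "x": -395, "y": 340, "z": 100, "wx": 0, "wy": 0, "wz": 0}, {"fingers": 1, "x": -395, "y": 340, "z": 100, "wx": 0, "wy": 0, "wz": 0}])

```text
clock: 2.7
ee_pos: [430.5, -112.7, 128.7]
orientation: [-0.117, 0.993, 0.0, -0.003]
force: [-0.8, 0.0, 0.9]
gripper_width: 85.5
grip_force: 0.0
```

```bash
python3 - <<'E'
from h import *
im=viewer.capture("side"); cv2.imwrite("pics/s1.png",cv2.resize(im[60:230,300:500],None,fx=4,fy=3.5,interpolation=cv2.INTER_CUBIC))
print(ctrl.read_state())
E
```

```text
{'clock': 2.75, 'qpos': array([ 9.76665385e-02,  1.12017611e-01, -3.33407181e-01,  4.41021381e-04,
       -1.12770319e+00, -1.43427119e+00]), 'joint_velocities': array([ 0.00328534, -0.02390798,  0.0608615 ,  0.01699294, -0.01422486,
       -0.00274852]), 'joint_torque': array([ 2.61117920e-02, -2.67867476e+01,  2.02890533e+01,  4.52474177e+00,
        1.62329385e-01,  3.36335324e-03]), 'ee_pos': array([ 432.15639745, -112.94234295,  130.91784135]), 'orientation': array([-1.16922470e-01,  9.93140341e-01, -1.76418256e-04, -1.16947379e-03]), 'force': array([ 0.37360826, -0.62709162,  1.48263137]), 'torque': array([-0.02633804, -0.07660931,  0.02782846]), 'grip_force': 0.0, 'gripper_width': 85.24836177746617}
```

View pics/s1.png

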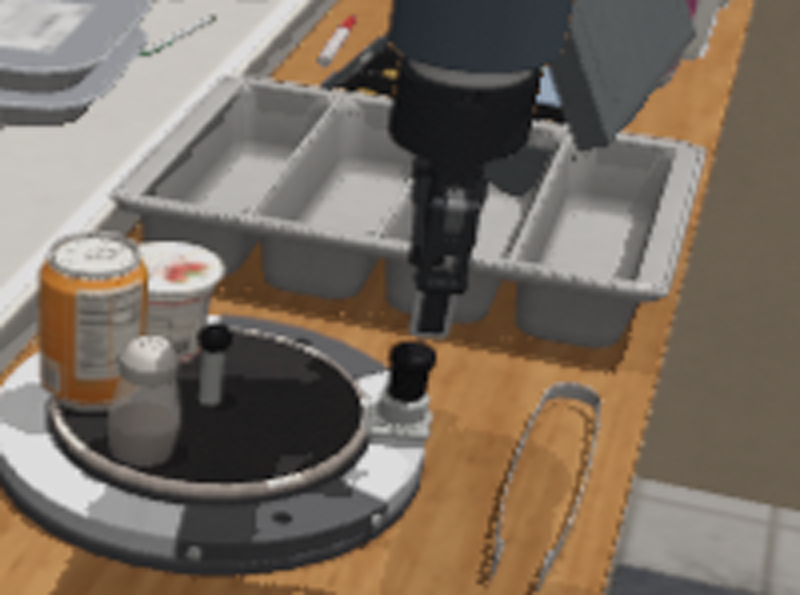

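play_rows(newtons=40, rows=[{"fingers": 1, "x": 0, "y": 0, "z": 20, "wx": 0, "wy": 0, "wz": 0}, {"fingers": 1, "x": 0, "y": 0, "z": 40, "wx": 0, "wy": 0, "wz": 0}, {"fingers": 1, "x": 0, "y": 0, "z": 58, "wx": 0, "wy": 0, "wz": 0}, {"fingers": 1, "x": 0, "y": 0, "z": 66, "wx": 0, "wy": 0, "wz": 0}, {"fingers": 1, "x": 0, "y": 0, "z": 66, "wx": 0, "wy": 0, "wz": 0}, {"fingers": 1, "x": 0, "y": 0, "z": 66, "wx": 0, "wy": 0, "wz": 0}])

```text
clock: 3.35
ee_pos: [434.1, -112.5, 66.7]
orientation: [-0.117, 0.993, -0.0, 0.001]
force: [-0.6, -0.7, 1.1]
gripper_width: 85.3
grip_force: 0.0
```

```bash
python3 - <<'E'
from h import *
im=viewer.capture("side"); cv2.imwrite("pics/s2.png",cv2.resize(im[110:230,340:480],None,fx=5,fy=5,interpolation=cv2.INTER_CUBIC))
s=ctrl.read_state(); print(s['ee_pos'],s['force'],s['torque'])
E
```

```text
[ 434.18614699 -112.46659456   66.69812757] [-0.03578093 -0.01197929  0.38552049] [-0.00887911 -0.00502029  0.06632923]
```

View pics/s2.png

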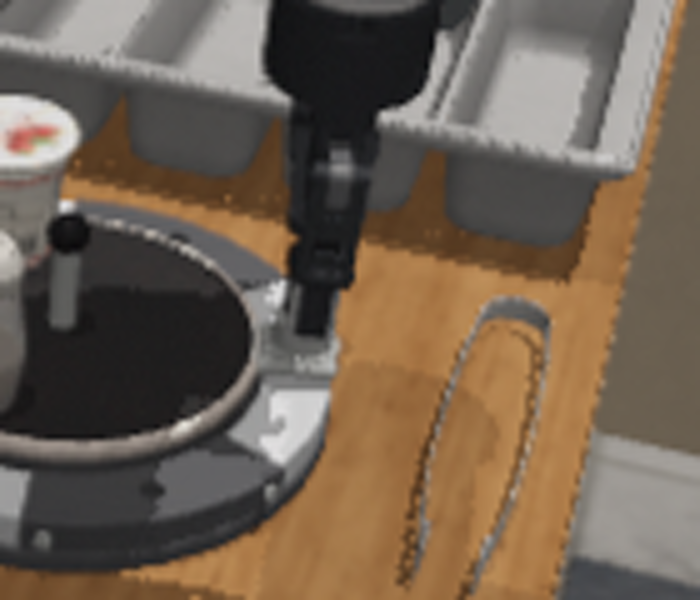

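play_rows(newtons=20, rows=[{"fingers": 0.4, "x": 0, "y": 0, "z": 2, "wx": 0, "wy": 0, "wz": 0}, {"fingers": 0.4, "x": 0, "y": 0, "z": 2, "wx": 0, "wy": 0, "wz": 0}, {"fingers": 0.4, "x": 0, "y": 0, "z": 2, "wx": 0, "wy": 0, "wz": 0}, {"fingers": 0.38, "x": 0, "y": 0, "z": 2, "wx": 0, "wy": 0, "wz": 0}, {"fingers": 0.36, "x": 0, "y": 0, "z": 2, "wx": 0, "wy": 0, "wz": 0}, {"fingers": 0.36, "x": 0, "y": 0, "z": 2, "wx": 0, "wy": 0, "wz": 0}])

```text
clock: 4.0
ee_pos: [433.1, -112.3, 63.3]
orientation: [-0.117, 0.993, -0.0, -0.0]
force: [-0.6, 0.5, 0.4]
gripper_width: 30.7
grip_force: 0.0
```

play_rows(newtons=20, rows=[{"fingers": 0.345, "x": 0, "y": 0, "z": 0, "wx": 0, "wy": 0, "wz": 0}, {"fingers": 0.335, "x": 0, "y": 0, "z": 0, "wx": 0, "wy": 0, "wz": 0}, {"fingers": 0.325, "x": 0, "y": 0, "z": 0, "wx": 0, "wy": 0, "wz": 0}, {"fingers": 0.325, "x": 0, "y": 0, "z": 0, "wx": 0, "wy": 0, "wz": 0}])

```text
clock: 4.4
ee_pos: [433.0, -112.2, 63.4]
orientation: [-0.117, 0.993, 0.0, 0.0]
force: [-0.3, 2.4, 1.9]
gripper_width: 27.7
grip_force: 12.3
```

play_rows(newtons=20, rows=[{"fingers": 0.325, "x": 0, "y": 0.8, "z": 0, "wx": 0, "wy": 0, "wz": 0}, {"fingers": 0.31, "x": 0, "y": 0.8, "z": 0, "wx": 0, "wy": 0, "wz": 0}, {"fingers": 0.3, "x": 0, "y": 0.8, "z": 0, "wx": 0, "wy": 0, "wz": 0}])

```text
clock: 4.7
ee_pos: [433.0, -111.9, 63.4]
orientation: [-0.117, 0.993, -0.0, 0.0]
force: [0.2, -3.0, 0.9]
gripper_width: 27.8
grip_force: 19.7
```

play_rows(newtons=40, rows=[{"fingers": 0.25, "x": 0, "y": -0.4, "z": 0, "wx": 0, "wy": 0, "wz": 0}, {"fingers": 0.2, "x": 0, "y": -0.4, "z": 0, "wx": 0, "wy": 0, "wz": 0}, {"fingers": 0.2, "x": 0, "y": -0.4, "z": -1, "wx": 0, "wy": 0, "wz": 0}, {"fingers": 0.2, "x": 0, "y": -0.4, "z": -2, "wx": 0, "wy": 0, "wz": 0}, {"fingers": 0.2, "x": 0, "y": -0.4, "z": -3, "wx": 0, "wy": 0, "wz": 0}])

```text
clock: 5.2
ee_pos: [432.8, -111.9, 65.8]
orientation: [-0.117, 0.993, 0.0, -0.0]
force: [3.0, -2.7, -5.9]
gripper_width: 26.7
grip_force: 39.7
```

play_rows(newtons=40, rows=[{"fingers": 0.2, "x": 0, "y": 0, "z": -2, "wx": 0, "wy": 0, "wz": 0}, {"fingers": 0.2, "x": 0, "y": 0, "z": -4, "wx": 0, "wy": 0, "wz": 0}, {"fingers": 0.2, "x": 0, "y": 0, "z": -6, "wx": 0, "wy": 0, "wz": 0}, {"fingers": 0.2, "x": 0, "y": 0, "z": -8, "wx": 0, "wy": 0, "wz": 0}, {"fingers": 0.2, "x": 0, "y": 0, "z": -10, "wx": 0, "wy": 0, "wz": 0}, {"fingers": 0.2, "x": 0, "y": 0, "z": -10, "wx": 0, "wy": 0, "wz": 0}, {"fingers": 0.2, "x": 0, "y": 0, "z": -10, "wx": 0, "wy": 0, "wz": 0}])

```text
clock: 5.9
ee_pos: [432.8, -111.9, 76.2]
orientation: [-0.117, 0.993, 0.0, -0.0]
force: [3.0, -2.4, -8.2]
gripper_width: 27.0
grip_force: 39.9
```

```bash
python3 - <<'E'
from h import *
im=viewer.capture("side"); cv2.imwrite("pics/s3.png",cv2.resize(im[110:230,340:480],None,fx=5,fy=5,interpolation=cv2.INTER_CUBIC))
s=ctrl.read_state(); print(s['ee_pos'],s['force'],s['qpos'])
E
```

```text
[ 432.83036242 -111.88531378   76.18221987] [ 3.12502915 -2.02757384 -8.32033854] [ 9.95454732e-02  1.67539703e-01 -4.23405519e-01 -1.77562738e-04
 -9.80063435e-01 -1.43549807e+00]
```

View pics/s3.png

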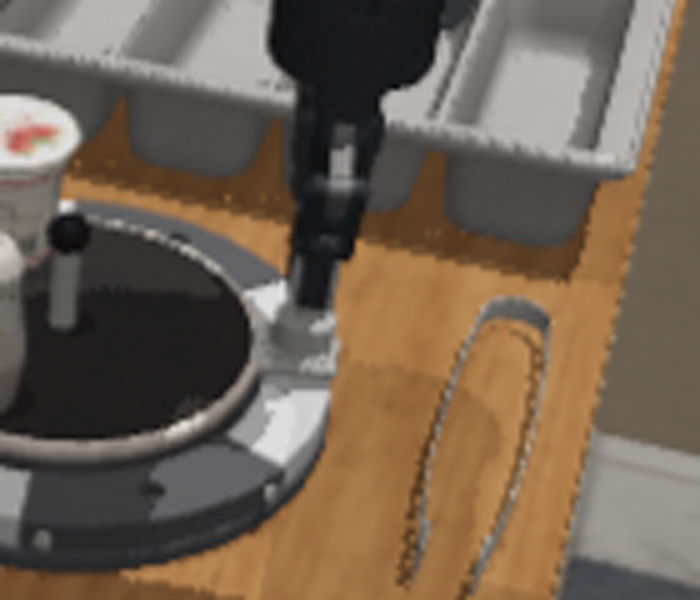

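play_rows(newtons=30, rows=[{"fingers": 0.2, "x": 0, "y": 1.05, "z": 0, "wx": 0, "wy": 0, "wz": 0.5}, {"fingers": 0.2, "x": 0, "y": 3.1, "z": 0, "wx": 0, "wy": 0, "wz": 1.5}, {"fingers": 0.2, "x": -0.2, "y": 6.3, "z": 0, "wx": 0, "wy": 0, "wz": 3}, {"fingers": 0.2, "x": -0.5, "y": 10.5, "z": 0, "wx": 0, "wy": 0, "wz": 5}, {"fingers": 0.2, "x": -0.9, "y": 14.6, "z": 0, "wx": 0, "wy": 0, "wz": 7}, {"fingers": 0.2, "x": -1.5, "y": 18.8, "z": 0, "wx": 0, "wy": 0, "wz": 9}, {"fingers": 0.2, "x": -1.8, "y": 20.8, "z": 0, "wx": 0, "wy": 0, "wz": 10}, {"fingers": 0.2, "x": -1.8, "y": 20.8, "z": 0, "wx": 0, "wy": 0, "wz": 10}])

```text
clock: 6.75
ee_pos: [429.5, -90.9, 76.1]
orientation: [-0.03, 1.0, 0.0, -0.0]
force: [2.4, -2.4, -9.0]
gripper_width: 27.2
grip_force: 39.9
```

play_rows(newtons=30, rows=[{"fingers": 0.2, "x": 0, "y": 2.1, "z": 0, "wx": 0, "wy": 0, "wz": 1}, {"fingers": 0.2, "x": -0.1, "y": 5.2, "z": 0, "wx": 0, "wy": 0, "wz": 2.5}, {"fingers": 0.2, "x": -0.4, "y": 9.4, "z": 0, "wx": 0, "wy": 0, "wz": 4.5}, {"fingers": 0.2, "x": -0.9, "y": 14.6, "z": 0, "wx": 0, "wy": 0, "wz": 7}, {"fingers": 0.2, "x": -1.6, "y": 19.8, "z": 0, "wx": 0, "wy": 0, "wz": 9.5}, {"fingers": 0.2, "x": -2.6, "y": 24.9, "z": 0, "wx": 0, "wy": 0, "wz": 12}, {"fingers": 0.2, "x": -3.8, "y": 30.0, "z": 0, "wx": 0, "wy": 0, "wz": 14.5}, {"fingers": 0.2, "x": -5.2, "y": 35.1, "z": 0, "wx": 0, "wy": 0, "wz": 17}, {"fingers": 0.2, "x": -6.5, "y": 39.1, "z": 0, "wx": 0, "wy": 0, "wz": 19}, {"fingers": 0.2, "x": -7.2, "y": 41.0, "z": 0, "wx": 0, "wy": 0, "wz": 20}, {"fingers": 0.2, "x": -7.2, "y": 41.0, "z": 0, "wx": 0, "wy": 0, "wz": 20}])

```text
clock: 7.85
ee_pos: [434.0, -49.9, 76.0]
orientation: [0.144, 0.99, -0.0, -0.001]
force: [1.1, -2.1, -7.7]
gripper_width: 27.4
grip_force: 39.9
```

play_rows(newtons=30, rows=[{"fingers": 0.2, "x": 0, "y": 2.1, "z": 0, "wx": 0, "wy": 0, "wz": 1}, {"fingers": 0.2, "x": -0.1, "y": 5.2, "z": 0, "wx": 0, "wy": 0, "wz": 2.5}, {"fingers": 0.2, "x": -0.4, "y": 9.4, "z": 0, "wx": 0, "wy": 0, "wz": 4.5}, {"fingers": 0.2, "x": -0.9, "y": 14.6, "z": 0, "wx": 0, "wy": 0, "wz": 7}, {"fingers": 0.2, "x": -1.6, "y": 19.8, "z": 0, "wx": 0, "wy": 0, "wz": 9.5}, {"fingers": 0.2, "x": -2.6, "y": 24.9, "z": 0, "wx": 0, "wy": 0, "wz": 12}, {"fingers": 0.2, "x": -3.8, "y": 30.0, "z": 0, "wx": 0, "wy": 0, "wz": 14.5}, {"fingers": 0.2, "x": -5.2, "y": 35.1, "z": 0, "wx": 0, "wy": 0, "wz": 17}, {"fingers": 0.2, "x": -6.9, "y": 40.1, "z": 0, "wx": 0, "wy": 0, "wz": 19.5}, {"fingers": 0.2, "x": -8.7, "y": 45, "z": 0, "wx": 0, "wy": 0, "wz": 22}, {"fingers": 0.2, "x": -10.8, "y": 49.8, "z": 0, "wx": 0, "wy": 0, "wz": 24.5}, {"fingers": 0.2, "x": -12.6, "y": 53.5, "z": 0, "wx": 0, "wy": 0, "wz": 26.5}, {"fingers": 0.2, "x": -13.6, "y": 55.4, "z": 0, "wx": 0, "wy": 0, "wz": 27.5}, {"fingers": 0.2, "x": -14.1, "y": 56.3, "z": 0, "wx": 0, "wy": 0, "wz": 28}, {"fingers": 0.2, "x": -14.1, "y": 56.3, "z": 0, "wx": 0, "wy": 0, "wz": 28}])

```text
clock: 9.35
ee_pos: [463.0, -0.0, 75.7]
orientation: [0.379, 0.925, -0.0, -0.001]
force: [-2.4, -1.5, -9.2]
gripper_width: 26.9
grip_force: 39.9
```

```bash
python3 - <<'E'
from h import *
for n,x0,y0 in (("side",290,110),("top",330,120)):
    im=viewer.capture(n)[y0:y0+140,x0:x0+160]; cv2.imwrite(f"pics/{n}4.png",cv2.resize(im,None,fx=4,fy=4,interpolation=cv2.INTER_CUBIC))
s=ctrl.read_state(); print(s['ee_pos'],s['force'],s['qpos'])
E
```

```text
[ 4.63088400e+02 -3.72293509e-02  7.58406366e+01] [-4.66569684 -0.67076746 -8.83765882] [ 3.39176315e-01  1.98712369e-01 -3.84099448e-01 -9.59663698e-04
 -9.89780513e-01 -2.68707196e+00]
```

View pics/side4.png

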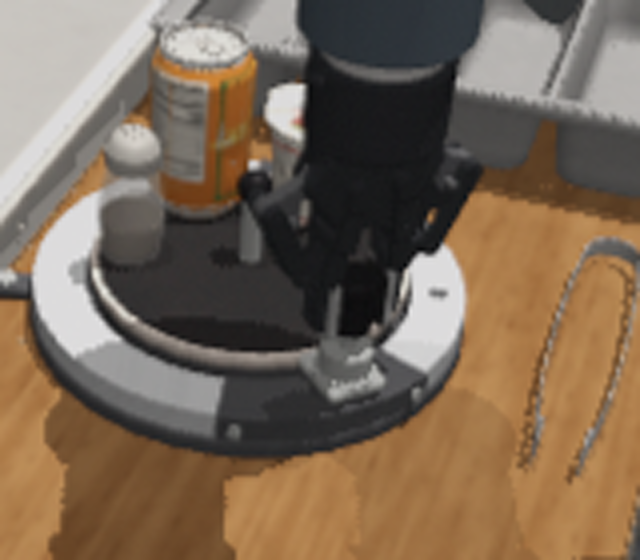

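```bash
python3 - <<'E'
from h import *
h=back("side",(290+438.5/4-.5,110+292.5/4-.5),30)[:2]; l=np.array([473.5,5.6]); print("home side",h)
d=np.hypot(*(h-l)); print("chord",d,"angle",2*np.degrees(np.arcsin(d/240)))
# after bias-correcting: hole L in robot frame
k=np.array([432.8,-111.9]); L=l+k-h; 
for a0 in (13,14,15):
    a=np.radians(a0); C=k+120*np.array([np.cos(a),np.sin(a)]); v=L-C; print(L,C,np.hypot(*v),np.degrees(np.arctan2(v[1],v[0]))-180-a0)
E
```

```text
home side [ 433.87585197 -117.32862443]
chord 129.15695804747796 angle 65.11612255452617
[472.42414803  11.02862443] [549.72440777 -84.90587348] 123.20210243970513 -64.1394939419198
[472.42414803  11.02862443] [549.23548715 -82.86937253] 121.31288328388577 -64.71581841609154
[472.42414803  11.02862443] [548.71109915 -80.84171459] 119.41464777468381 -65.29456366250818
```

View pics/top4.png

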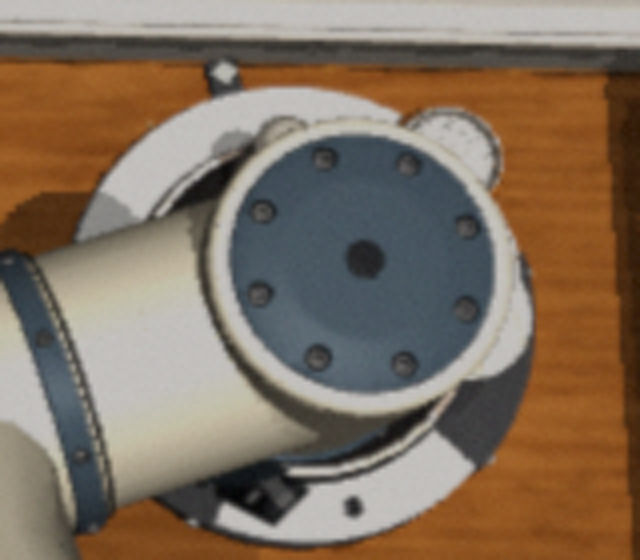

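play_rows(newtons=20, rows=[{"fingers": 0.2, "x": 0, "y": 2.1, "z": 0, "wx": 0, "wy": 0, "wz": 1}, {"fingers": 0.2, "x": -0.2, "y": 5.2, "z": 0, "wx": 0, "wy": 0, "wz": 2.5}, {"fingers": 0.2, "x": -0.3, "y": 8.4, "z": 0, "wx": 0, "wy": 0, "wz": 4}, {"fingers": 0.2, "x": -0.3, "y": 8.4, "z": 0, "wx": 0, "wy": 0, "wz": 4}, {"fingers": 0.2, "x": -0.3, "y": 8.4, "z": 0.5, "wx": 0, "wy": 0, "wz": 4}, {"fingers": 0.2, "x": -0.3, "y": 8.4, "z": 1, "wx": 0, "wy": 0, "wz": 4}, {"fingers": 0.2, "x": -0.3, "y": 8.4, "z": 1.5, "wx": 0, "wy": 0, "wz": 4}, {"fingers": 0.2, "x": -0.3, "y": 8.4, "z": 1.5, "wx": 0, "wy": 0, "wz": 4}])

```text
clock: 10.25
ee_pos: [469.8, 6.2, 74.6]
orientation: [0.411, 0.912, 0.0, -0.0]
force: [-4.8, 1.4, -8.5]
gripper_width: 27.0
grip_force: 39.9
```

```bash
python3 - <<'E'
from h import *
h=back("top",(330+352.5/4-.5,120+505.5/4-.5),30)[:2]; l=np.array([473.7,8.7]); d=np.hypot(*(h-l)); print("top home",h,"chord",d,"angle",2*np.degrees(np.arcsin(d/240)))
E
```

```text
top home [ 433.99269953 -111.86984332] chord 126.93997333211472 angle 63.86456008406038
```

play_rows(newtons=20, rows=[{"fingers": 0.28, "x": 0, "y": 0, "z": 0.4, "wx": 0, "wy": 0, "wz": 0}, {"fingers": 0.28, "x": 0, "y": 0, "z": 0.8, "wx": 0, "wy": 0, "wz": 0}, {"fingers": 0.28, "x": 0, "y": 0, "z": 0.8, "wx": 0, "wy": 0, "wz": 0}])

```text
clock: 10.55
ee_pos: [469.9, 6.2, 74.0]
orientation: [0.411, 0.912, 0.0, -0.0]
force: [-5.8, 2.8, -5.7]
gripper_width: 27.1
grip_force: 40.0
```

play_rows(newtons=20, rows=[{"fingers": 0.3, "x": 0, "y": 0, "z": 0.3, "wx": 0, "wy": 0, "wz": 0}, {"fingers": 0.3, "x": 0, "y": 0, "z": 0.4, "wx": 0, "wy": 0, "wz": 0}])

```text
clock: 10.75
ee_pos: [470.0, 6.2, 73.9]
orientation: [0.411, 0.912, 0.0, -0.0]
force: [-5.6, 1.6, -3.5]
gripper_width: 27.0
grip_force: 40.1
```

play_rows(newtons=20, rows=[{"fingers": 0.32, "x": 0, "y": 0, "z": 0, "wx": 0, "wy": 0, "wz": 0}, {"fingers": 0.34, "x": 0, "y": 0, "z": 0, "wx": 0, "wy": 0, "wz": 0}, {"fingers": 0.36, "x": 0, "y": 0, "z": 0, "wx": 0, "wy": 0, "wz": 0}, {"fingers": 0.36, "x": 0, "y": 0, "z": 0, "wx": 0, "wy": 0, "wz": 0}])

```text
clock: 11.15
ee_pos: [471.8, 5.8, 74.8]
orientation: [0.411, 0.912, 0.001, 0.002]
force: [-2.0, -1.1, -0.4]
gripper_width: 30.8
grip_force: 1.3
```

play_rows(newtons=20, rows=[{"fingers": 0.36, "x": 0, "y": 0.7, "z": 0, "wx": 0, "wy": 0, "wz": 0.3}, {"fingers": 0.36, "x": 0, "y": 1.4, "z": 0, "wx": 0, "wy": 0, "wz": 0.6}, {"fingers": 0.36, "x": 0, "y": 2, "z": 0, "wx": 0, "wy": 0, "wz": 0.9}, {"fingers": 0.36, "x": 0, "y": 2.5, "z": 0, "wx": 0, "wy": 0, "wz": 1.2}, {"fingers": 0.36, "x": 0, "y": 2.5, "z": 0, "wx": 0, "wy": 0, "wz": 1.2}])

```text
clock: 11.65
ee_pos: [472.1, 6.1, 74.3]
orientation: [0.42, 0.907, -0.001, 0.0]
force: [-4.6, -6.8, 4.0]
gripper_width: 31.0
grip_force: 3.9
```

play_rows(newtons=20, rows=[{"fingers": 0.36, "x": 0, "y": 0.5, "z": 0, "wx": 0, "wy": 0, "wz": 0.2}, {"fingers": 0.36, "x": 0, "y": 0.5, "z": 0, "wx": 0, "wy": 0, "wz": 0.2}, {"fingers": 0.36, "x": 0, "y": 0.5, "z": 0, "wx": 0, "wy": 0, "wz": 0.2}])

```text
clock: 11.95
ee_pos: [472.2, 6.2, 74.2]
orientation: [0.422, 0.907, -0.002, 0.0]
force: [-4.9, -7.1, 3.3]
gripper_width: 30.6
grip_force: 4.4
```

play_rows(newtons=20, rows=[{"fingers": 0.36, "x": 0, "y": 0.4, "z": 0, "wx": 0, "wy": 0, "wz": 0.2}, {"fingers": 0.36, "x": 0, "y": 0.8, "z": 0, "wx": 0, "wy": 0, "wz": 0.4}, {"fingers": 0.36, "x": 0, "y": 0.8, "z": 0, "wx": 0, "wy": 0, "wz": 0.4}])

```text
clock: 12.25
ee_pos: [473.6, 7.9, 74.0]
orientation: [0.425, 0.905, -0.0, 0.001]
force: [-2.7, -2.5, 1.2]
gripper_width: 30.7
grip_force: 1.7
```

play_rows(newtons=20, rows=[{"fingers": 0.36, "x": 0, "y": 0.4, "z": 0, "wx": 0, "wy": 0, "wz": 0.2}, {"fingers": 0.36, "x": 0, "y": 0.8, "z": 0, "wx": 0, "wy": 0, "wz": 0.4}, {"fingers": 0.36, "x": 0, "y": 0.8, "z": 0, "wx": 0, "wy": 0, "wz": 0.4}])

```text
clock: 12.55
ee_pos: [474.5, 8.9, 74.0]
orientation: [0.428, 0.904, 0.0, 0.001]
force: [-1.9, -3.7, 0.6]
gripper_width: 30.3
grip_force: 1.3
```

play_rows(newtons=20, rows=[{"fingers": 0.36, "x": 0, "y": 0.3, "z": 0, "wx": 0, "wy": 0, "wz": 0.1}, {"fingers": 0.36, "x": 0, "y": 0.6, "z": 0, "wx": 0, "wy": 0, "wz": 0.3}, {"fingers": 0.36, "x": 0, "y": 0.6, "z": 0, "wx": 0, "wy": 0, "wz": 0.3}])

```text
clock: 12.85
ee_pos: [474.3, 9.2, 73.6]
orientation: [0.431, 0.902, 0.0, 0.0]
force: [0.1, -3.3, 1.4]
gripper_width: 30.8
grip_force: 1.3
```

play_rows(newtons=20, rows=[{"fingers": 0.36, "x": 0, "y": 0.4, "z": 0, "wx": 0, "wy": 0, "wz": 0.2}, {"fingers": 0.36, "x": 0, "y": 0.8, "z": 0, "wx": 0, "wy": 0, "wz": 0.4}, {"fingers": 0.36, "x": 0, "y": 0.8, "z": 0, "wx": 0, "wy": 0, "wz": 0.4}])

```text
clock: 13.15
ee_pos: [474.9, 9.7, 73.6]
orientation: [0.434, 0.901, 0.0, 0.0]
force: [-1.3, -3.0, 0.7]
gripper_width: 31.0
grip_force: 1.4
```

play_rows(newtons=20, rows=[{"fingers": 0.36, "x": 0, "y": 0.4, "z": 0, "wx": 0, "wy": 0, "wz": 0.2}, {"fingers": 0.36, "x": 0, "y": 0.8, "z": 0, "wx": 0, "wy": 0, "wz": 0.4}, {"fingers": 0.36, "x": 0, "y": 0.8, "z": 0, "wx": 0, "wy": 0, "wz": 0.4}])

```text
clock: 13.45
ee_pos: [475.1, 9.9, 73.5]
orientation: [0.437, 0.899, -0.0, -0.0]
force: [-2.3, -4.4, 2.6]
gripper_width: 30.2
grip_force: 2.3
```

play_rows(newtons=20, rows=[{"fingers": 0.36, "x": 0, "y": 0.4, "z": 0, "wx": 0, "wy": 0, "wz": 0.2}, {"fingers": 0.36, "x": 0, "y": 0.8, "z": 0, "wx": 0, "wy": 0, "wz": 0.4}, {"fingers": 0.36, "x": 0, "y": 0.8, "z": 0, "wx": 0, "wy": 0, "wz": 0.4}])

```text
clock: 13.75
ee_pos: [475.2, 9.9, 73.5]
orientation: [0.44, 0.898, -0.001, -0.001]
force: [-3.6, -6.3, 3.6]
gripper_width: 30.8
grip_force: 3.2
```

play_rows(newtons=20, rows=[{"fingers": 0.36, "x": 0, "y": 0.4, "z": 0, "wx": 0, "wy": 0, "wz": 0.2}, {"fingers": 0.36, "x": 0, "y": 0.8, "z": 0, "wx": 0, "wy": 0, "wz": 0.4}, {"fingers": 0.36, "x": 0, "y": 0.8, "z": 0, "wx": 0, "wy": 0, "wz": 0.4}])

```text
clock: 14.05
ee_pos: [475.3, 9.9, 73.4]
orientation: [0.444, 0.896, -0.002, -0.001]
force: [-3.9, -7.6, 4.1]
gripper_width: 30.9
grip_force: 4.1
```

play_rows(newtons=20, rows=[{"fingers": 0.36, "x": 0, "y": -2, "z": 0, "wx": 0, "wy": 0, "wz": -1}, {"fingers": 0.36, "x": 0, "y": -4, "z": 0, "wx": 0, "wy": 0, "wz": -2}, {"fingers": 0.6, "x": 0, "y": -4, "z": 0, "wx": 0, "wy": 0, "wz": -2}, {"fingers": 1, "x": 0, "y": -4, "z": 0, "wx": 0, "wy": 0, "wz": -2}, {"fingers": 1, "x": 0, "y": -4, "z": 0, "wx": 0, "wy": 0, "wz": -2}, {"fingers": 1, "x": 0, "y": -4, "z": -15, "wx": 0, "wy": 0, "wz": -2}, {"fingers": 1, "x": 0, "y": -4, "z": -40, "wx": 0, "wy": 0, "wz": -2}, {"fingers": 1, "x": 0, "y": -4, "z": -65, "wx": 0, "wy": 0, "wz": -2}, {"fingers": 1, "x": 0, "y": -4, "z": -75, "wx": 0, "wy": 0, "wz": -2}, {"fingers": 1, "x": 0, "y": -4, "z": -75, "wx": 0, "wy": 0, "wz": -2}])

```text
clock: 15.05
ee_pos: [474.5, 9.2, 149.8]
orientation: [0.428, 0.904, 0.001, 0.001]
force: [-0.3, -0.1, 0.4]
gripper_width: 85.7
grip_force: 0.0
```

```bash
python3 - <<'E'
from h import *
im=viewer.capture("side"); cv2.imwrite("pics/side5.png",cv2.resize(im[90:230,290:450],None,fx=4,fy=4,interpolation=cv2.INTER_CUBIC))
for d in masks_of("side","knob")[:3]:
    v,u=np.nonzero(d['pixels']); print(round(d['p'],2),d['bbox'],u.mean(),v.mean())
C=np.array([549.2,-82.9])
for t in (63.5,64.5,65.5):
    a=np.radians(194-t); X=C+120*np.array([np.cos(a),np.sin(a)])
    print(t,[proj("side",np.r_[X,z])[0].round(1) for z in (46,62,101,111)])
print("home ref (top at z101):",proj("side",[432.8,-111.9,101]), proj("side",[432.8,-111.9,62]))
s=ctrl.read_state(); print(s['ee_pos'],s['force'])
E
```

```text
0.61 [364.9, 181.7, 15.8, 18.5] 371.5656108597285 189.38009049773757
63.5 [array([371.3, 203.3]), array([372. , 197.9]), array([373.6, 184.2]), array([374.1, 180.6])]
64.5 [array([370.5, 203.5]), array([371.1, 198.1]), array([372.8, 184.4]), array([373.2, 180.8])]
65.5 [array([369.7, 203.6]), array([370.3, 198.2]), array([371.9, 184.6]), array([372.3, 180.9])]
home ref (top at z101): [[403.05870553 160.32912634]] [[400.80438981 173.54970973]]
[472.96099375   8.85075218 147.5802836 ] [-0.60460187  0.23761722 -0.56011297]
```

View pics/side5.png

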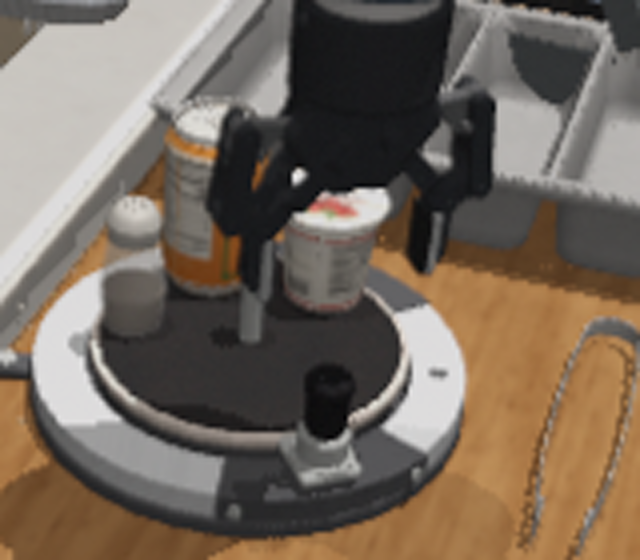

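play_rows(newtons=20, rows=[{"fingers": 1, "x": 0, "y": 0, "z": -30, "wx": 0, "wy": 0, "wz": 0}, {"fingers": 1, "x": 0, "y": 0, "z": -60, "wx": 0, "wy": 0, "wz": 0}, {"fingers": 1, "x": 0, "y": 0, "z": -60, "wx": 0, "wy": 0, "wz": 0}, {"fingers": 1, "x": 0, "y": 0, "z": -60, "wx": 0, "wy": 0, "wz": 0}, {"fingers": 1, "x": 0, "y": 0, "z": -60, "wx": 0, "wy": 0, "wz": 0}])

```text
clock: 15.65
ee_pos: [472.6, 8.7, 206.8]
orientation: [0.428, 0.904, -0.001, -0.001]
force: [0.4, 0.7, 0.6]
gripper_width: 85.4
grip_force: 0.0
```

```bash
python3 - <<'E'
from h import *
from workcell import hand_in
import sys
bb={}
for n in ("side","top"):
    viewer.capture(n)
    for d in masks_of(n,"knob")[:2]:
        v,u=np.nonzero(d['pixels']); print(n,round(d['p'],2),d['bbox'],u.mean(),v.mean())
# expected dark-knob outline (z 63..101 home) for lift 0 / 5 / 10 mm, at 65 deg, and at home pose for reference
C=np.array([549.2,-82.9]); t=np.linspace(0,2*np.pi,60)
for ang in (0,64.5,65.5):
    a=np.radians(194-ang); X=C+120*np.array([np.cos(a),np.sin(a)])
    for l in (0,5,10):
        P=np.vstack([np.c_[X[0]+r*np.cos(t),X[1]+r*np.sin(t),0*t+z+l] for r,z in ((12.5,63),(14.5,101))])
        print(ang,l,[(q.min(0).round(1),q.max(0).round(1)) for q in (proj("side",P),proj("top",P))])
E
```

```text
side 0.51 [364.0, 182.3, 16.4, 18.1] 371.52261306532665 189.36683417085428
top 0.41 [365.6, 223.9, 11.6, 8.0] 369.31111111111113 227.55555555555554
0 0 [(array([395.8, 157. ]), array([409.2, 176.2])), (array([415.7, 236.7]), array([432.6, 250.8]))]
0 5 [(array([396. , 155.3]), array([409.5, 174.5])), (array([416.3, 236.5]), array([433.3, 250.6]))]
0 10 [(array([396.3, 153.5]), array([409.8, 172.8])), (array([416.8, 236.2]), array([434. , 250.4]))]
64.5 0 [(array([365.7, 180.5]), array([379.3, 201.2])), (array([361.1, 217.1]), array([375.7, 231.6]))]
64.5 5 [(array([365.9, 178.7]), array([379.6, 199.5])), (array([361.4, 216.7]), array([376. , 231.4]))]
64.5 10 [(array([366. , 176.9]), array([379.8, 197.8])), (array([361.7, 216.3]), array([376.4, 231.1]))]
65.5 0 [(array([364.8, 180.7]), array([378.5, 201.4])), (array([360.5, 216.3]), array([375. , 230.9]))]
65.5 5 [(array([365. , 178.9]), array([378.7, 199.7])), (array([360.8, 215.9]), array([375.4, 230.6]))]
65.5 10 [(array([365.2, 177. ]), array([378.9, 197.9])), (array([361.1, 215.6]), array([375.7, 230.3]))]
```

```bash
python3 -c "
from workcell import hand_in; print(hand_in())"
```

```text
the job is handed in; nothing more can be done
None
```

I swung the carousel about 65° clockwise to the shaker's station and handed the job in at about 16 s. In the last side picture the shaker, tub and can are standing, and the knob's outline matches a fully seated pin to about 1–2 mm, but `hand_in` returned no verdict.

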